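# Clear the ticket printer's fault

## Task

The ticket printer on the pass has stalled: clear it with closed fingertips. Press the broad release key until the cover springs right open, push the cover down again until it latches shut by itself, and only then press the small round feed key right down and let it come back up. Lift or carry nothing, leave the printer where it stands, and do not disturb the other things on the counter.

Things in the scene. Friction and masses are not known exactly. Their poses are not given: they have to be found in the camera images.
- printer: charcoal ticket printer, loose on rubber feet (1.6 kg), 195 mm deep (x), 145 wide (y), 138 high. Origin: centre of its underside; x axis from its front (keys) to its back (cover hinge), y to the left of someone facing its front, z up. Its front 44 mm (x -98 to -54) is a key deck 128 mm high, 10 mm lower than the cover behind. A thin paper tail at the slot may be brushed.
- release_top (a point): centre of the top of the release key, the broad oblong grey key, 26 mm (x) by 34 mm (y), standing 5 mm above the deck on the right; at rest at (-76, -48, 133) mm in the printer's frame. Pressed down from above it draws a hook off the cover's striker pin.
- release_key (a joint): release key, m pressed straight down, 0 at rest to 0.005 at its stop. It frees the cover at about 0.003. Spring returned: about 1.3 N to start, 3 N at the stop. It also dips for a moment as the cover clicks shut.
- feed_top (a point): centre of the top of the feed key, the small round grey key, 18 mm across, standing 5 mm above the deck on the left; at rest at (-76, 46, 133) mm in the printer's frame.
- feed_key (a joint): feed key, m pressed straight down, 0 at rest to 0.0035 at its stop; spring returned, about 1.3 N to start and 3 N at the stop. Pressed counts from 0.0025.
- cover_front (a point): point on the mid-line of the cover's outer face, 17 mm behind its free front edge, the place to push: 125 mm in front of the hinge axis and 13 mm above it when shut, at (-35, 0, 138) mm in the printer's frame. Moves with the cover.
- cover_hinge (a point): middle of the cover's hinge axis, which lies along the printer's y at (90, 0, 125) mm in the printer's frame.
- cover (a joint): cover angle, rad: 0 shut to 0.7 fully open, front edge swinging up and back. Latched (0 to 0.01) at the start; once freed a soft spring lifts it open in about half a second and holds it, front edge then 225 mm above the counter. Pushed at cover_front onto its stop (1 N, at the end 2 to 4 N) it clicks under the hook and stays below 0.02; let go sooner, it springs up again.
- mug: white mug with a sprig pattern and a handle, 82 mm across, 91 mm high; loose, to be left alone. Origin: centre of its underside.
- spice_jar: small jar with a red cap, 45 mm across, 106 mm high; loose, to be left alone. Origin: centre of its underside.
- service_bell: chrome counter bell on a black base, 86 mm across, 65 mm high; loose, to be left alone. Origin: centre of its underside.
- kitchen_roll: upright kitchen roll, about 100 mm across, 228 mm high; loose, to be left alone. Origin: centre of its underside.
- spray_bottle: spray bottle with a black trigger head, 56 x 121 mm, 252 mm high; loose, to be left alone. Origin: centre of its underside.
- stapler: stapler, 36 x 130 mm, 44 mm high, near the printer's left side; loose, to be left alone. Origin: centre of its underside.
- masking_tape: flat roll of masking tape, 98 mm across, 25 mm high; loose, to be left alone. Origin: centre of its underside.
- pen: fat marker pen lying on the counter, 17 x 135 mm, 16 mm high, near the printer's right side; loose, to be left alone. Origin: centre of its underside.

How it is judged:
By the outcome, as a careful person would: the job done as asked, in the order asked, and still so for the second after the job is handed in, with the robot touching nothing.
It also fails if it takes over 54 s, if anything falls off the work surface, if the arm or the gripper's body presses on something with over 40 N, if the wrist force passes 120 N, or if a joint passes its speed limit or range.

## Robot

A 7-joint arm with a two-finger parallel gripper is mounted at the origin on a cart in front of the work surface, level with it; the furniture and walls round the work are solid. World frame = base frame: x ahead of the robot, y to its left, z up, the work surface at z = 0. Lengths are in m, angles in rad, forces in N, time in s.
With the tool pointing down it reaches from about 0.4 to 0.85 m from the base axis. Payload 10.4 kg.
Tool frame: the origin (TCP) lies midway between the tips of the shut fingers; the grasp point (between the pads) lies 19 mm behind it; z points along the fingers, y is the line along which they close (so a half turn about z gives the same grasp; the last joint's range is limited). The gripper opens to 85 mm and grips with 20 to 120 N. Pads are 22 mm wide; open, the fingers measure 114 mm over their backs; the gripper's body (76 mm by 85 mm) begins 54 mm behind the grasp point. The pads swing forward as they close: fully open they stand 13 mm farther back than shut.
Start: joints at [1.096, 0.332, -0.065, 1.46, 0.022, 1.35, -0.088], TCP at [0.273, -0.562, 0.231] pointing down, gripper open.
Joint ranges: [-2.6, 2.6], [-0.5, 2.12], [-1.47, 1.34], [0.16, 2.42], [-1.27, 4.41], [0.06, 2.06], [-2.6, 2.6]. Speed limits (rad/s): [2.22, 2.22, 2.79, 2.79, 3.14, 3.14, 3.14].

## Interface

Orientations are given as a unit quaternion [x, y, z, w].
In Python, from workcell import get_obs, camera, camera_params, hand_in gives the robot as it stands.
- The arm moves only by the tool carry_out, never from a script. Its argument "commands" is a list that holds one entry, the list of rows, each a list of 6 numbers: the shift along the tool's x, y, z in units of 40 mm (1.0 is 40 mm), then the turn, a rotation vector about the tool's x, y, z in units of 6 degrees (1.0 is 6 degrees). In form: [[[x, y, z, ax, ay, az], ...]]. A call has 1 to 20 rows; each row shifts and turns the commanded pose from where the row before left it, along the tool's axes as they then stand; what a row does not reach is not made up. A row lasts 1/12 s, in which the tool goes at most 41.7 mm and 7.16 degrees, less where a joint would pass 70% of its speed; a pose out of reach is approached as far as the arm can. A call is refused whole if a number of a shift passes 1 or a number of a turn 1, either way. A call with a gripper value outside its range is refused whole. "hand" is the closure, from -1 (fully open) to 1 (shut), set as the call begins (left out, the last holds). The fingers move at their own pace and stop on an object; "force" is the grip in N (left out, the last holds). Time passes only in rows, so rows that do not move let the fingers close. It gives the time, the measured TCP pose, the force, the opening and the grip force at its end, in the units of the state.
- get_obs(): the state, without advancing time (a new reading comes with each control period).
- camera(name): name is "scene" or "side" or "wrist"; returns the picture (400x640x3 uint8, red, green, blue); there is no depth.
- camera_params(name): a dict with "mtx" (3x3 intrinsics, pixels), "R" (3x3) and "t" (3): a world point X has camera coordinates R X + t. Camera axes: x right, y down, z forward; pixel columns grow to the right and rows downward; lengths in m; the calibration is good to about 2 mm. A picture is of the moment at which its call begins: read the wrist's pose just before it. camera_params takes no time and is no camera call; for the wrist camera it gives the pose at the moment of the call.
- hand_in(): hands the job in; it is judged then, once.
The state is a dict: "clock": time; "joint_pos": joint angles; "joint_velocities": joint speeds; "tau": joint torques, N m; "position": TCP position; "ee_rot": TCP orientation; "ft_force": force on the tool from outside, world axes, zero at the start; "torque": the same for the moment, N m; "grip_width": opening from 0.0 (shut) to 1.0 (fully open); "grasp_force": force on a finger pad.
Only numpy, scipy, OpenCV 4.12 (cv2) and the standard library are available. Lean on these libraries where they do the work, as an engineer would, in place of code of your own. Each camera call takes 0.05 s, during which the arm holds its last target. There are 200 camera calls.

## Working session

There is one attempt and no reset: what is moved stays moved. The work goes in short steps, Python scripts to look and compute and a tool call to move; the robot and the scene stay as the last step left them, time stands still between calls to the robot, and variables do not carry over. Pictures are saved under pics/ and viewed, at most 11 in all, crops included, and the job is handed in when it is done.

Besides the shell and the picture viewer there is one more tool, called after "Request:" as a command line: name --argument value ..., lists and objects as JSON in quotes. carry_out: Moves the arm, as the interface text tells. Its arguments: {"type":"object","properties":{"commands":{"type":"array"},"hand":{"type":"number"},"force":{"type":"number"}},"required":["commands"]}

```bash
mkdir -p pics; ls
python3 - <<'E'
from workcell import *
import cv2,numpy as np
o=get_obs();print(o['clock'],o['position'],o['ee_rot'],o['grip_width'])
for n in("scene","side"):
    p=camera_params(n);print(n,p)
    cv2.imwrite(f"pics/{n}0.png",camera(n)[...,::-1])
E
```

```text
pics
0.0 [ 0.27271188 -0.56196447  0.23049158] [ 9.74586794e-01  2.24009112e-01 -1.86123416e-04 -6.80761188e-04] 0.997538374962683
scene {'mtx': array([[392.11497954,   0.        , 317.67193688],
       [  0.        , 392.11497954, 197.53575184],
       [  0.        ,   0.        ,   1.        ]]), 'R': array([[ 0.47403212, -0.88047785, -0.00723244],
       [-0.46310262, -0.24232251, -0.8525349 ],
       [ 0.74888551,  0.40747829, -0.52262026]]), 't': array([-0.34431257,  0.35206433,  0.58358912])}
side {'mtx': array([[389.52719448,   0.        , 315.22659655],
       [  0.        , 389.52719448, 197.21309803],
       [  0.        ,   0.        ,   1.        ]]), 'R': array([[-0.97957992,  0.20064042,  0.0129076 ],
       [ 0.12889265,  0.6759658 , -0.72557351],
       [-0.15430447, -0.70909355, -0.6880236 ]]), 't': array([0.55998093, 0.0531787 , 1.0288201 ])}
```

View pics/scene0.png

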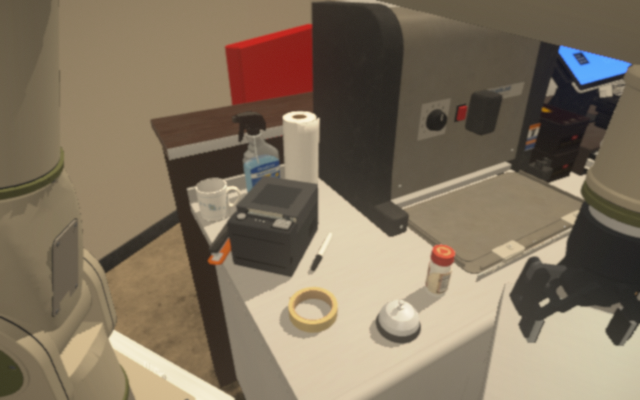

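View pics/side0.png

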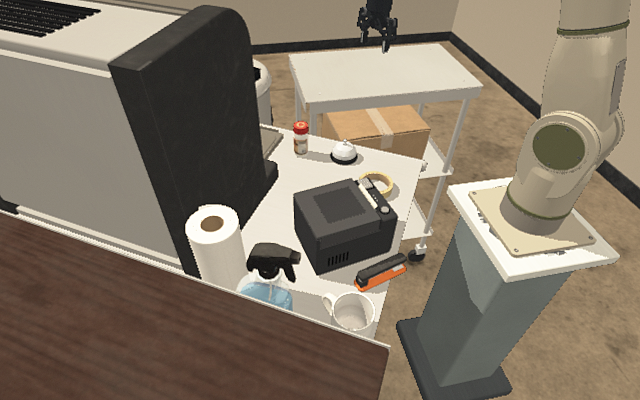

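The scene view shows the printer around (275,225), its key deck facing the robot. The side view shows it around (345,222), with the deck along (355,185)–(390,212). I'll enlarge both.

Run:
```python
import cv2,numpy as np
a=cv2.imread('pics/scene0.png')[170:275,215:335];b=cv2.imread('pics/side0.png')[170:275,285:405]
f=lambda i:cv2.resize(i,None,fx=3.3,fy=3.3,interpolation=cv2.INTER_CUBIC)
c=np.hstack([f(a),f(b)]);c=np.clip(c.astype(float)*1.6,0,255).astype('uint8');print(c.shape);cv2.imwrite('pics/crop0.png',c)
```

```text
(346, 792, 3)
```

View pics/crop0.png

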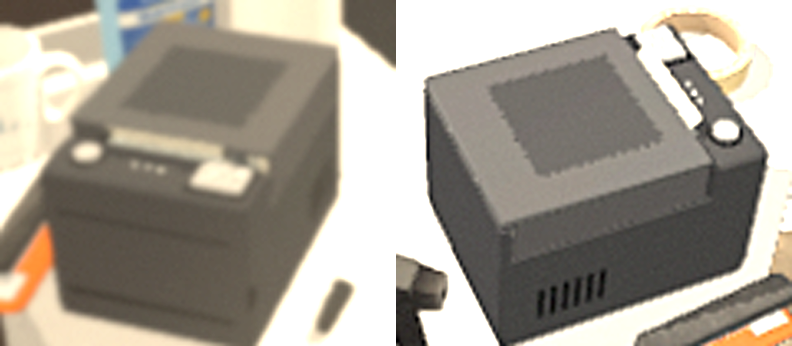

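Crop: feed key at scene (241.4,216.1) and side (384.7,209.7); release key at scene (282.3,223.3) and side (367,183). The cover is shut, with the paper slot between the cover and the deck. Next I triangulate.

```bash
cat > h.py <<'E'
import numpy as np,cv2
from workcell import *
from scipy.spatial.transform import Rotation as Ro
def ray(p,uv):
    d=p['R'].T@np.linalg.solve(p['mtx'],[*uv,1]);return -p['R'].T@p['t'],d
def plane(p,uv,z):
    c,d=ray(p,uv);return c+d*(z-c[2])/d[2]
def tri(p,a,q,b):
    P=lambda k:k['mtx']@np.c_[k['R'],k['t']]
    X=cv2.triangulatePoints(P(p),P(q),np.array(a,float),np.array(b,float))[:,0];return X[:3]/X[3]
def pix(p,X):
    x=p['mtx']@(p['R']@X+p['t']);return x[:2]/x[2]
E
python3 - <<'E'
from h import *
s,d=camera_params('scene'),camera_params('side')
K={'feed':((241.4,216.1),(384.7,209.7)),'rel':((282.3,223.3),(367.1,182.7))}
np.set_printoptions(precision=4,suppress=True)
for k,(a,b) in K.items(): print(k,tri(s,a,d,b),plane(s,a,.133),plane(d,b,.133))
f,r=[(plane(s,a,.133)+plane(d,b,.133))/2 for a,b in K.values()]
y=f-r;print(np.linalg.norm(y)); yaw=np.arctan2(-y[0],y[1]);print('yaw',np.degrees(yaw))
c,sn=np.cos(yaw),np.sin(yaw);R=np.array([[c,-sn],[sn,c]])
o=(f+r)[:2]/2-R@[-.076,-.001];print('origin',o,'cover',o+R@[-.035,0])
o3=get_obs();T=Ro.from_quat(o3['ee_rot']).as_matrix();print(T)
for n in('masking_tape',):pass
E
```

```text
feed [0.422  0.0214 0.1307] [0.4201 0.0188 0.133 ] [0.4227 0.024  0.133 ]
rel [ 0.4356 -0.072   0.1329] [ 0.4383 -0.0729  0.133 ] [ 0.4342 -0.0694  0.133 ]
0.09375669633665196
yaw 9.123938374857072
origin [ 0.5037 -0.0118] cover [ 0.4691 -0.0174]
[[ 0.8996  0.4366 -0.0006]
 [ 0.4366 -0.8996  0.0011]
 [-0.0001 -0.0012 -1.    ]]
```

Request:
carry_out --commands '[[[0,0,0,0,0,0.7],[0,0,0,0,0,0.7],[0,0,0,0,0,0.7],[0,0,0,0,0,0.7]]]' --hand 1 --force 40

```text
clock: 0.43
position: [0.2727, -0.5621, 0.2309]
ee_rot: [0.997, 0.077, -0.0, -0.0]
ft_force: [-0.2, -0.1, -0.3]
grip_width: 0.455
grasp_force: 0.0
```

Request:
carry_out --commands '[[[0.28,-0.55,0,0,0,0],[0.28,-0.55,0,0,0,0],[0.28,-0.55,0,0,0,0],[0.28,-0.55,0,0,0,0],[0.28,-0.55,0,0,0,0],[0.28,-0.55,0,0,0,0],[0.28,-0.55,0,0,0,0],[0.28,-0.55,0,0,0,0],[0.28,-0.55,0,0,0,0],[0.28,-0.55,0,0,0,0],[0.28,-0.55,0,0,0,0],[0.28,-0.55,0,0,0,0],[0.28,-0.55,0,0,0,0],[0.28,-0.55,0,0,0,0],[0.28,-0.55,0,0,0,0],[0.28,-0.55,0,0,0,0],[0.28,-0.55,0,0,0,0],[0.28,-0.55,0,0,0,0],[0,0,0,0,0,0],[0,0,0,0,0,0]]]'

```text
clock: 2.1
position: [0.4095, -0.1385, 0.2312]
ee_rot: [0.997, 0.08, -0.0, 0.0]
ft_force: [0.0, -0.4, -0.2]
grip_width: -0.0
grasp_force: 0.0
```

Run:
```python
from h import *
np.set_printoptions(precision=4,suppress=True)
o=get_obs();print(o['clock'],o['position'],o['grip_width'],o['ft_force'],o['joint_pos']);T=Ro.from_quat(o['ee_rot']).as_matrix();print(T)
p=camera_params('wrist');np.savez('w1.npz',**p);cv2.imwrite('pics/w1.png',camera('wrist')[...,::-1])
for P in([.4359,-.0711,.133],[.4214,.0214,.133],o['position']):print(pix(p,np.array(P)))
```

```text
2.1 [ 0.4095 -0.1385  0.2312] -0.00013651276614859477 [ 0.0112 -0.4251 -0.1829] [ 0.6616 -0.0783 -0.4153  1.915  -0.0325  1.2986 -1.1534]
[[ 0.987   0.1605 -0.0003]
 [ 0.1605 -0.987  -0.0002]
 [-0.0003  0.0002 -1.    ]]
[236.6227 151.9593]
[118.8552 151.2704]
[314.3557 255.2734]
```

View pics/w1.png

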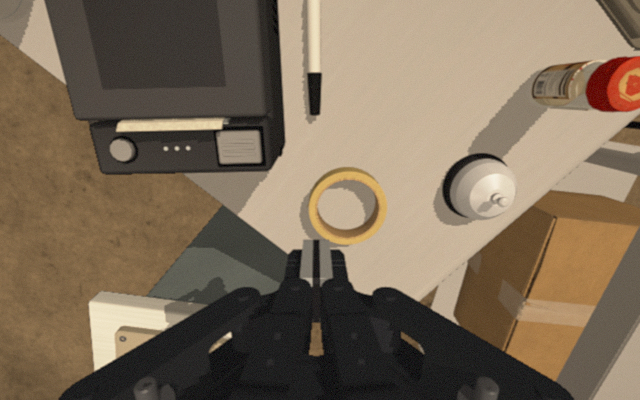

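The wrist view shows the release key at (240,147) and the feed key at (123,149), about 4 px from the prediction. I'll refine the pose with these.

Run:
```python
from h import *
np.set_printoptions(precision=4,suppress=True)
w=dict(np.load('w1.npz'));s=camera_params('scene');d=camera_params('side')
r=plane(w,(240,147),.133);f=plane(w,(123,149.3),.133)
print(r,f,np.linalg.norm(f-r)); print(tri(w,(240,147),s,(282.3,223.3)),tri(w,(240,147),d,(367.1,182.7)),tri(w,(123,149.3),d,(384.7,209.7)))
y=f-r;yaw=np.arctan2(-y[0],y[1]);c,sn=np.cos(yaw),np.sin(yaw);R=np.array([[c,-sn],[sn,c]])
o=(f+r)[:2]/2-R@[-.076,-.001];print(np.degrees(yaw),o)
p=get_obs()['position'][:2];T=np.array([[.987,.1605],[.1605,-.987]])
for n,q in(('rel',[-.078,-.048]),('feed',[-.077,.046]),('cov',[-.035,0])):
    g=o+R@q;print(n,g,'units',T.T@(g-p)/.04)
```

```text
[ 0.4403 -0.0734  0.133 ] [0.4235 0.0181 0.133 ] 0.09303374544623827
[ 0.4397 -0.0725  0.1318] [ 0.4357 -0.0719  0.1305] [0.4215 0.0207 0.1292]
10.373362657318271 [ 0.5065 -0.013 ]
rel [ 0.4384 -0.0743] units [ 0.9825 -1.4939]
feed [0.4225 0.0184] units [ 0.9609 -3.8438]
cov [ 0.4721 -0.0193] units [ 2.0335 -2.7149]
```

Request:
carry_out --commands '[[[0.24,-0.38,0,0,0,0],[0.24,-0.38,0,0,0,0],[0.24,-0.38,0,0,0,0],[0.24,-0.38,0,0,0,0],[0,0,0.4,0,0,0],[0,0,0.4,0,0,0],[0,0,0.4,0,0,0],[0,0,0.4,0,0,0],[0,0,0.4,0,0,0],[0,0,0.15,0,0,0],[0,0,0,0,0,0],[0,0,0,0,0,0],[0,0,0,0,0,0]]]'

```text
clock: 3.23
position: [0.4382, -0.0738, 0.1462]
ee_rot: [0.997, 0.079, 0.001, 0.0]
ft_force: [0.7, 0.7, 0.3]
grip_width: 0.0
grasp_force: 0.0
```

Run:
```python
from h import *
np.set_printoptions(precision=4,suppress=True)
o=get_obs();print(o['clock'],o['position'],o['ft_force'],o['joint_pos'])
a=camera('wrist')[...,::-1][:,:]; b=camera('scene')[...,::-1][160:290,205:345]
cv2.imwrite('pics/w2.png',np.hstack([cv2.resize(a[80:320,160:480],(427,320)),cv2.resize(b,(345,320))]))
```

```text
3.2333 [ 0.4382 -0.0738  0.1462] [0.7026 0.7205 0.304 ] [ 0.5776  0.033  -0.5163  2.0006  0.0185  1.1112 -1.3595]
```

View pics/w2.png

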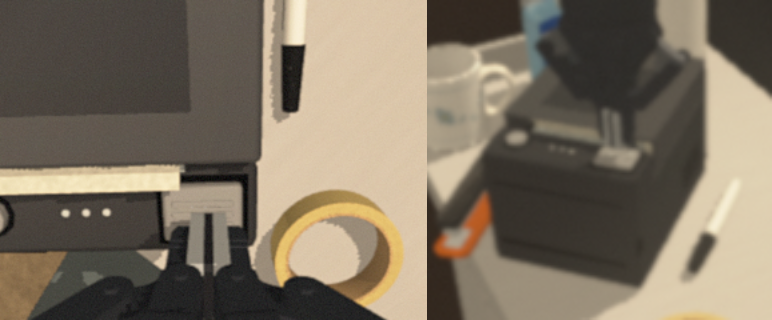

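Fingertips are above the release key, at crop (208,214), with the key spanning x 163–243 there. Pressing now.

Request:
carry_out --commands '[[[0,0,0.1,0,0,0],[0,0,0.1,0,0,0],[0,0,0.05,0,0,0],[0,0,0.05,0,0,0],[0,0,0.05,0,0,0],[0,0,0.03,0,0,0],[0,0,0.03,0,0,0],[0,0,0.03,0,0,0],[0,0,0,0,0,0],[0,0,0,0,0,0],[0,0,0,0,0,0],[0,0,0,0,0,0]]]'

```text
clock: 4.33
position: [0.4376, -0.0733, 0.1281]
ee_rot: [0.997, 0.079, -0.0, 0.0]
ft_force: [-5.0, 0.3, 7.5]
grip_width: -0.001
grasp_force: 3.8
```

```bash
cat > look.py <<'E'
from h import *
import sys
np.set_printoptions(precision=4,suppress=True)
o=get_obs();print(o['clock'],o['position'],o['ft_force'])
b=camera('scene')[...,::-1][150:290,205:345];a=camera('side')[...,::-1][120:280,280:440]
cv2.imwrite(sys.argv[1],np.hstack([cv2.resize(b,(400,400)),cv2.resize(a,(400,400))]))
E
python3 look.py pics/p3.png
```

```text
4.3333 [ 0.4376 -0.0733  0.1281] [-5.0128  0.2538  7.5059]
```

View pics/p3.png

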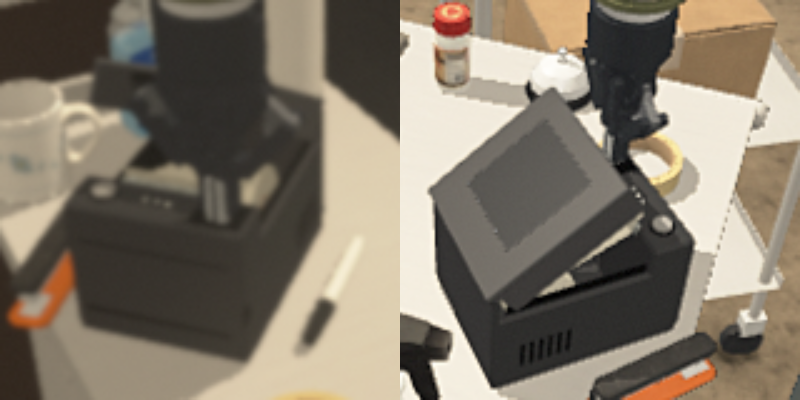

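The cover has sprung open, though the gripper may be touching it (−5 N in x). I'll ease off up and back, then rise.

Request:
carry_out --commands '[[[0,0,-0.1,0,0,0],[-0.05,0,-0.1,0,0,0],[-0.2,0,-0.1,0,0,0],[-0.2,0,-0.3,0,0,0],[-0.1,0,-0.5,0,0,0],[0,0,-0.8,0,0,0],[0,0,-0.8,0,0,0],[0,0,-0.6,0,0,0],[0,0,0,0,0,0],[0,0,0,0,0,0],[0,0,0,0,0,0]]]'

```text
clock: 5.35
position: [0.4154, -0.0768, 0.2592]
ee_rot: [0.997, 0.079, -0.0, 0.0]
ft_force: [-0.2, 0.8, -0.5]
grip_width: 0.0
grasp_force: 0.0
```

```bash
python3 look.py pics/p4.png
```

```text
5.35 [ 0.4154 -0.0768  0.2592] [-0.1863  0.8033 -0.5471]
```

View pics/p4.png

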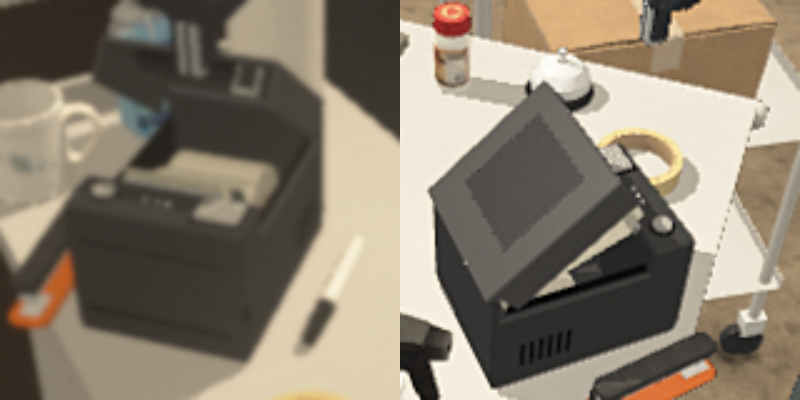

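The cover is fully open (about 225 mm) and the printer hasn't moved. Next I go above the cover face and follow its arc down.

Request:
carry_out --commands '[[[0.4,-0.18,0,0,0,0],[0.4,-0.18,0,0,0,0],[0.4,-0.18,0,0,0,0],[0.4,-0.18,0,0,0,0],[0.4,-0.17,0,0,0,0],[0.4,-0.17,0,0,0,0],[0.38,-0.17,0,0,0,0],[0,0,0.3,0,0,0],[0,0,0.3,0,0,0],[0,0,0.2,0,0,0],[0,0,0.1,0,0,0],[0,0,0,0,0,0],[0,0,0,0,0,0]]]'

```text
clock: 6.53
position: [0.5177, -0.0111, 0.2237]
ee_rot: [0.997, 0.079, -0.0, 0.0]
ft_force: [0.2, 0.4, 0.2]
grip_width: 0.0
grasp_force: 0.0
```

Request:
carry_out --commands '[[[-0.1,0,0.15,0,0,0],[-0.1,0,0.15,0,0,0],[-0.1,0,0.15,0,0,0],[-0.09,0,0.15,0,0,0],[-0.09,0,0.15,0,0,0],[-0.09,0,0.15,0,0,0],[-0.08,0,0.15,0,0,0],[-0.08,0,0.15,0,0,0],[-0.08,0,0.15,0,0,0],[-0.08,0,0.15,0,0,0],[-0.07,0,0.15,0,0,0],[-0.06,0,0.15,0,0,0],[-0.05,0,0.1,0,0,0],[-0.04,0,0.1,0,0,0],[0,0,0,0,0,0],[0,0,0,0,0,0]]]'

```text
clock: 7.87
position: [0.4738, -0.0177, 0.1434]
ee_rot: [0.997, 0.079, -0.0, 0.0]
ft_force: [0.1, -0.4, -0.6]
grip_width: 0.001
grasp_force: 0.0
```

```bash
python3 look.py pics/p5.png
```

```text
7.8667 [ 0.4738 -0.0177  0.1434] [ 0.089  -0.3926 -0.6316]
```

View pics/p5.png

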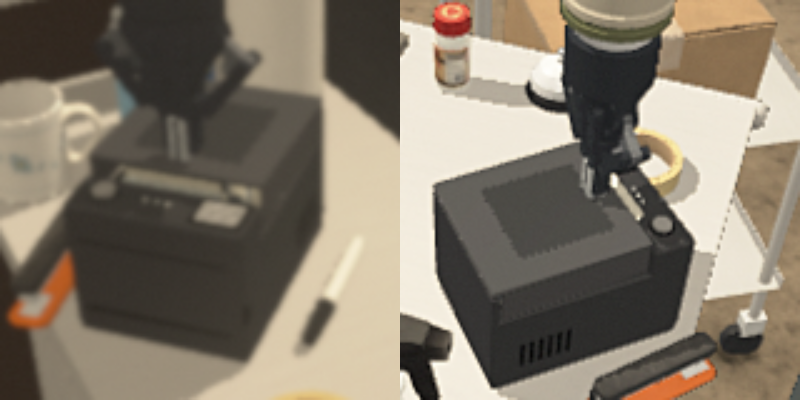

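The cover is nearly shut under the tips. I'll press the last few mm onto the stop.

Request:
carry_out --commands '[[[0,0,0.04,0,0,0],[0,0,0.04,0,0,0],[0,0,0.04,0,0,0],[0,0,0.03,0,0,0],[0,0,0,0,0,0],[0,0,0,0,0,0],[0,0,0,0,0,0]]]'

```text
clock: 8.55
position: [0.4741, -0.0177, 0.1378]
ee_rot: [0.997, 0.079, -0.0, 0.0]
ft_force: [-1.5, 0.3, 3.4]
grip_width: -0.001
grasp_force: 1.5
```

Request:
carry_out --commands '[[[0,0,0.03,0,0,0],[0,0,0.03,0,0,0],[0,0,0,0,0,0],[0,0,0,0,0,0],[0,0,0,0,0,0],[0,0,0,0,0,0]]]'

```text
clock: 9.05
position: [0.4741, -0.0177, 0.1361]
ee_rot: [0.997, 0.079, -0.0, 0.0]
ft_force: [-8.2, -0.1, 14.1]
grip_width: 0.001
grasp_force: 7.0
```

Request:
carry_out --commands '[[[0,0,-0.1,0,0,0],[0,0,-0.2,0,0,0],[0,0,-0.4,0,0,0],[0,0,-0.4,0,0,0],[0,0,-0.4,0,0,0],[0,0,0,0,0,0],[0,0,0,0,0,0],[0,0,0,0,0,0],[0,0,0,0,0,0],[0,0,0,0,0,0],[0,0,0,0,0,0],[0,0,0,0,0,0]]]'

```text
clock: 10.05
position: [0.474, -0.0176, 0.1949]
ee_rot: [0.997, 0.079, -0.0, -0.0]
ft_force: [-0.9, -0.6, -0.4]
grip_width: -0.002
grasp_force: 0.0
```

```bash
python3 look.py pics/p6.png
python3 - <<'E'
from h import *
np.savez('w2.npz',**camera_params('wrist'));a=camera('wrist')[...,::-1];cv2.imwrite('pics/w6raw.png',a)
cv2.imwrite('pics/p6b.png',np.vstack([cv2.imread('pics/p6.png')[:,:],np.hstack([a[200:400,:320],a[:200,:320],np.zeros((200,160,3),'uint8')])])[:600])
E
```

```text
10.05 [ 0.474  -0.0176  0.1949] [-0.9321 -0.6221 -0.409 ]
```

View pics/p6b.png

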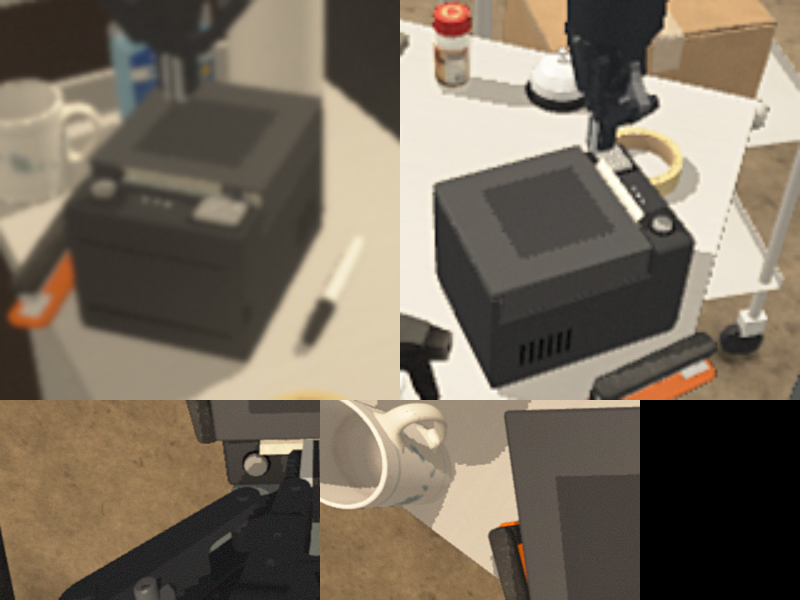

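The cover stays shut after lifting. The feed key is at wrist pixel (257,264), scene crop (102,188) and side crop (662,223).

Run:
```python
from h import *
np.set_printoptions(precision=4,suppress=True)
w=dict(np.load('w2.npz'));f=plane(w,(257,264),.133)
s=(205+102*.35,150+188*.35);d=(280+262*.4,120+223*.4)
S,D=camera_params('scene'),camera_params('side')
print(f,plane(S,s,.133),plane(D,d,.133),tri(w,(257,264),D,d))
T=np.array([[.987,.1605],[.1605,-.987]]);p=get_obs()['position'][:2]
print(T.T@(np.array([.4222,.0195])-p)/.04)
```

```text
[0.4247 0.0193 0.133 ] [0.4203 0.0208 0.133 ] [0.4219 0.0226 0.133 ] [0.421  0.0196 0.1292]
[-1.1335 -1.1256]
```

Request:
carry_out --commands '[[[-0.28,-0.28,0,0,0,0],[-0.28,-0.28,0,0,0,0],[-0.28,-0.28,0,0,0,0],[-0.28,-0.29,0,0,0,0],[0,0,0.3,0,0,0],[0,0,0.3,0,0,0],[0,0,0.3,0,0,0],[0,0,0.3,0,0,0],[0,0,0.1,0,0,0],[0,0,0,0,0,0],[0,0,0,0,0,0],[0,0,0,0,0,0]]]'

```text
clock: 11.2
position: [0.4233, 0.0199, 0.144]
ee_rot: [0.997, 0.079, 0.001, 0.0]
ft_force: [-0.5, -0.2, 0.1]
grip_width: -0.0
grasp_force: 0.0
```

```bash
python3 look.py pics/p7.png
python3 - <<'E'
from h import *
a=camera('wrist')[...,::-1];c=cv2.imread('pics/p7.png')
cv2.imwrite('pics/p7b.png',np.hstack([c,cv2.resize(a[180:320,240:400],(457,400))])[:,400-400:][:,::1][:, :].copy()[:, 457-400:])
E
```

```text
11.2 [0.4233 0.0199 0.144 ] [-0.5008 -0.1599  0.0502]
```

View pics/p7b.png

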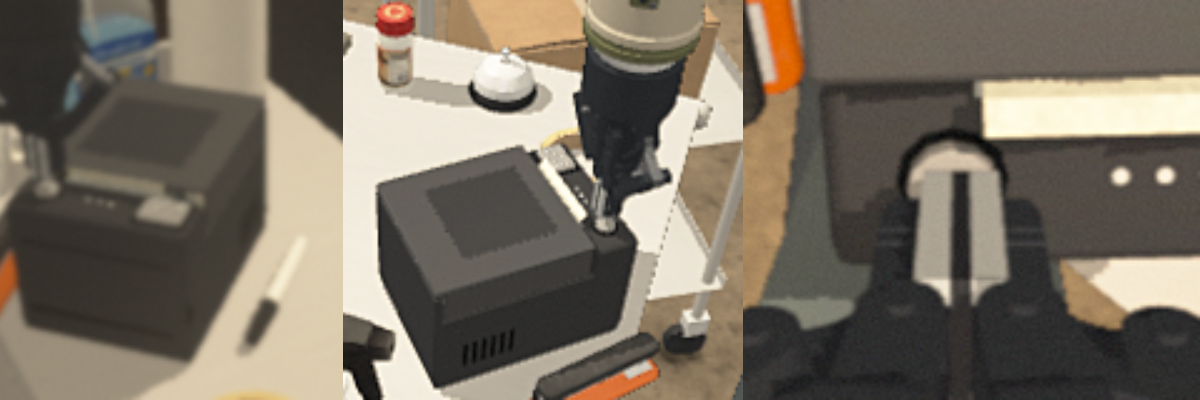

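The tips sit centred over the feed key (the tips cover its middle in the wrist crop, right panel, ~(955,190)), and the cover is still shut. That picture came out wider than the 800 px allowed, which was my slip. Pressing the feed key now.

Request:
carry_out --commands '[[[0,0,0.1,0,0,0],[0,0,0.1,0,0,0],[0,0,0.05,0,0,0],[0,0,0.05,0,0,0],[0,0,0.03,0,0,0],[0,0,0.03,0,0,0],[0,0,0,0,0,0],[0,0,0,0,0,0],[0,0,0,0,0,0]]]'

```text
clock: 12.1
position: [0.4227, 0.0198, 0.1294]
ee_rot: [0.997, 0.079, -0.0, 0.0]
ft_force: [-4.9, -1.0, 10.8]
grip_width: 0.004
grasp_force: 5.3
```

10.8 N against a 3 N spring means the key is on its stop. I let it up and back off clear.

Request:
carry_out --commands '[[[0,0,-0.1,0,0,0],[0,0,-0.1,0,0,0],[0,0,-0.3,0,0,0],[0,0,-0.6,0,0,0],[0,0,-0.8,0,0,0],[0,0,-0.8,0,0,0],[0,0,-0.6,0,0,0],[0,0,0,0,0,0],[0,0,0,0,0,0],[0,0,0,0,0,0],[0,0,0,0,0,0],[0,0,0,0,0,0]]]'

```text
clock: 13.1
position: [0.4223, 0.0198, 0.2599]
ee_rot: [0.997, 0.079, -0.001, -0.0]
ft_force: [1.5, 0.6, 0.4]
grip_width: 0.004
grasp_force: 0.0
```

```bash
python3 look.py pics/p8.png
```

```text
13.1 [0.4223 0.0198 0.2599] [1.5196 0.5894 0.3719]
```

View pics/p8.png

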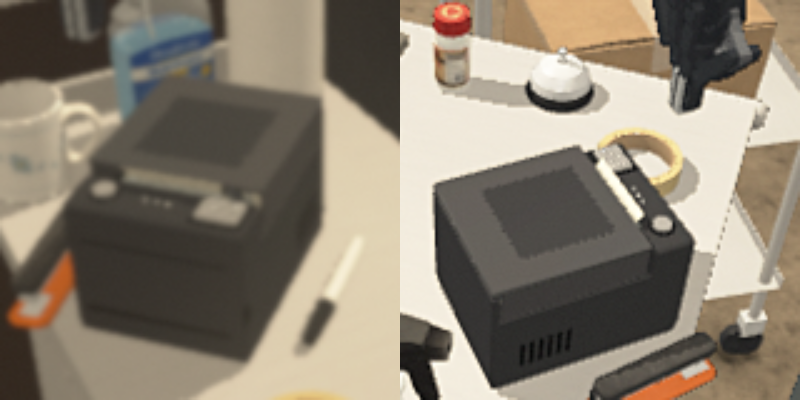

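The cover is shut, the feed key is back up at scene crop (102,188), nothing has shifted and the arm is clear, so I hand in.

```bash
python3 -c "from workcell import hand_in;print(hand_in())"
```

```text
the job is handed in; nothing more can be done
None
```

The job is handed in at about 13 s: the release key was pressed and the cover sprang open, the cover was pushed shut and stayed latched, and the feed key was then pressed to its stop and came back up; the camera views show nothing else moved, and one viewed picture was 1200 px wide, over the 800 px limit.

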